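Hook a polish tray onto the slotted stand

ROBOT

A 6-joint arm with a two-finger parallel gripper is mounted at the origin on the work surface. World frame = base frame: x ahead of the robot, y to its left, z up, the work surface at z = 0. Lengths are in m, angles in rad, forces in N, time in s.
With the tool pointing down it reaches from about 0.3 to 0.875 m from the base axis. Payload 6.4 kg.
Tool frame: the origin (TCP) lies on the mounting face of the last link; the fingertips stand 173 mm ahead of it and the grasp point (between the pads) lies 155 mm ahead of it (ctrl.grip_point_offset is the distance from the TCP to the grasp point, in m); z points along the fingers, y is the line along which they close (so a half turn about z gives the same grasp; the last joint's range is limited). The gripper opens to 85 mm and grips with 20 to 120 N. Pads are 22 mm wide; open, the fingers measure 114 mm over their backs; the gripper's body (76 mm by 85 mm) begins 54 mm behind the grasp point. The pads swing forward as they close: fully open they stand 13 mm farther back than shut.
Start: joints at [1.058, 0.181, 1.607, -0, 1.354, -0.206], TCP at [0.174, 0.548, 0.405] pointing down, gripper open.
Joint ranges: [-2.99, 2.99], [-0.89, 2.07], [0.3, 2.58], [-1.14, 4.28], [0, 2.63], [-3.12, 3.12]. Speed limits (rad/s): [2.57, 2.57, 3.01, 3.14, 3.14, 3.14].

INTERFACE

Orientations are given as a unit quaternion [w, x, y, z].
In Python, from bench import status, imaging, ctrl, models gives the robot as it stands.
- The arm moves only by the tool send_rows, never from a script. Its argument "commands" is a list that holds one entry, the list of rows, each a list of 6 numbers: the shift along the tool's x, y, z normalised to -1 to 1, where 1 is 3 cm, then the turn, a rotation vector about the tool's x, y, z normalised to -1 to 1, where 1 is 0.1 rad. A call has 1 to 8 rows; each row shifts and turns the commanded pose from where the row before left it, along the tool's axes as they then stand; what a row does not reach is not made up. A row lasts 1/12 s, in which the tool goes at most 41.7 mm and 7.16 degrees, less where a joint would pass 70% of its speed; a pose out of reach is approached as far as the arm can. A call with a number of a shift or a turn outside -1 to 1 is refused whole. A call with a gripper value outside its range is refused whole. "jaw" is the opening, from 0 (shut) to 1 (fully open), set as the call begins (left out, the last holds). The fingers move at their own pace and stop on an object; the grip force is fixed at half the most. Time passes only in rows, so rows that do not move let the fingers close. It gives the time, the measured TCP pose, the force, the opening and the grip force at its end, in the units of the state.
- status.get_obs(): the state, without advancing time (a new reading comes with each control period).
- imaging.camera(name): name is "side" or "top"; returns a dict with "image" (384x512x3 uint8, blue, green, red), "depth" (384x512 float32, m along the optical axis (not along the pixel's ray), 0 where there is no reading), "mtx" (3x3 intrinsics, pixels), "pose" (4x4, takes a point from camera to world coordinates). Camera axes: x right, y down, z forward; pixel columns grow to the right and rows downward; lengths in m; the calibration is good to about 2 mm. A picture is of the moment at which its call begins.
- ctrl.hand_in(): hands the job in; it is judged then, once.
Trained networks look in a picture, given as the dict that the camera call returned (one of the last four; its "shot" number tells which), for a name from the list of things; names that differ only in an ending like _2 or _b are one class to them, and where a whole thing is asked for, a point or a joint stands for the part that bears it (a point fixed in the world has none). Each returns a list of dicts, best first, with "confidence" (0 to 1); they miss things now and then, are a little off and sometimes report something else, mostly with a low value. They report only what shows in the picture. A call takes as long as a camera call. They do not tell look-alikes from the thing itself.
- models.recognise(picture, name): "centre" ([column, row] in pixels, amid what is visible of it).
- models.regions_of(picture, name): "region" (384x512 bool, what is visible of it) and "centre" ([column, row] in pixels, amid what is visible of it).
The state is a dict: "time_s": time; "q": joint angles; "dq": joint speeds; "joint_efforts": joint torques, N m; "eef_pos": TCP position; "eef_rot": TCP orientation; "wrist_force": force on the tool from outside, world axes, zero at the start; "torque": the same for the moment, N m; "opening": opening from 0.0 (shut) to 1.0 (fully open); "grasp_force": force on a finger pad.
Only numpy, scipy, OpenCV 4.12 (cv2) and the standard library are available. Lean on these libraries where they do the work, as an engineer would, in place of code of your own. Each camera call takes 0.05 s, during which the arm holds its last target. There are 200 camera calls.

TASK

Hang the loose grey polish tray on the bare slotted stand, in its top pair of slots: push its two hooks through the slots, then press the tray down until it is fully home and the stand's spring catch has snapped out into the window in the tray's back. Do not force the plastic (the hooks and slots take a push of about 20 newtons, no more), and leave everything else where it is.

Things in the scene. Friction and masses are not known exactly. Their poses are not given: they have to be found in the camera images.
- tray: Loose hook-on tray, grey plastic, about 90 g, flat on the sill at the start. Origin: centre of its underside; z up, +x to its back (the hooked side). 76 mm long (x -38 to +38, hooks apart), 52 wide. Side walls 4 thick, 34 tall, x -38 to +32; front lip 18 tall; back plate 6 thick, 56 tall, with a window for the catch at y -7..+7, z 39.5..50.5.
- tray_grip (a point): Where to grip the tray: between its side walls (plane outer faces 26 mm either side in y), 6 mm ahead (-x) of the tray's centre, 24 mm above its underside. Axes as the tray's.
- tray_hooks (a point): Middle of the tray's back face, at the underside of the hooks' necks (40 mm up). Hooks at y +17 and -17, 7 mm wide: neck 8 mm high reaching 6.5 mm back, then a hook plate 5 thick hanging 7 below the neck, top level with it; tips 11.5 behind the face. Home = back on the panel, necks resting on the slots' lower edges; to enter, 7 to 11 mm above home. Play: 1.5 front to back, 2 either side.
- stand: Bare slotted stand, grey plastic, fixed. Origin: under the centre of its foot; front towards -x. Foot 120 x 112 x 12 mm, two small bottles on it, tops 69 mm up. Side rails at y +-44 to +-52, x 23 to 42, up to z 140, hold a slotted panel 84 mm wide, 5 thick, front face at x +30.
- stand_slots (a point): On the panel's front face, midway between the top two slots, level with their lower edges when the panel is AT ITS LOWEST (z 120). It is clamped in its rails anywhere from there to 20 mm higher, slots and catch with it; this point does not follow: find the slots by feel or sight. Slots at y +17 and -17, 11 wide, 19 high, three rows 40 apart; panel ends 26 above the top slots' lower edges.
- catch (a joint): Bare stand's spring catch: steel nose 8 x 8 mm amid the panel, its middle 5 mm above the top slots' lower edges. 0 = out, 5 mm proud of the face; grows (m) as pushed in; 3 N out, 4.8 N at 4.5 mm. Pushed in 3.5 to 5 mm by the tray's back while the hooks are through but not home; snaps out into the tray's window about 1.5 mm above home. Its rub makes pressing down take up to 8 N.
- stand_full: The other slotted stand, like the bare one and near it (they may swap places), already carrying such a tray with two bottles at the top slots; fixed, 160 mm tall over all: carry the loose tray over or round it. Origin and axes as the bare stand's. Not to be used.
- buffer: White buffer block, 95 x 26 x 26 mm, lying on the sill: leave alone. Origin under its centre.
- finger_rest: Rose silicone finger rest, 50 x 110 mm, 34 mm tall: leave alone. Origin under its centre.
- clip_stand: Steel spring-clip stand holding a nail tip, foot 48 mm across, 68 mm tall: leave alone. Origin under its foot.
- file: Nail file 178 x 19 x 4 mm, flat on the sill: leave alone. Origin under its centre.
- bottle0: Empty polish bottle 29 mm across, 71 mm tall, standing in the grey bottle rack: leave alone. Origin under it.
- bottle1: As bottle0.
- bottle2: As bottle0.
Not all that is in view belongs to the job. Leave any blue look-alike of the tray alone. What is shaped like the stand but orange is not meant.

How it is judged:
By the outcome, as a careful person would: the job done as asked, in the order asked, and still so for the second after the job is handed in, with the robot touching nothing.
It also fails if it takes over 64 s, if anything falls off the work surface, if the arm or the gripper's body presses on something with over 40 N, if the wrist force passes 120 N, or if a joint passes its speed limit or range.

## Working session

There is one attempt and no reset: what is moved stays moved. The work goes in short steps, Python scripts to look and compute and a tool call to move; the robot and the scene stay as the last step left them, time stands still between calls to the robot, and variables do not carry over. Pictures are saved under pics/ and viewed, at most 10 in all, crops included, and the job is handed in when it is done.

Besides the shell and the picture viewer there is one more tool, called after ">>>" by a JSON object that holds its "name" and its "arguments", one argument or row to a line. send_rows: Moves the arm, as the interface text tells. Its arguments: {"type":"object","properties":{"commands":{"type":"array"},"jaw":{"type":"number"}},"required":["commands"]}

```bash
mkdir -p pics
cat > h.py <<'E'
import numpy as np, cv2
from bench import status, imaging, ctrl, models
def cloud(p):
    d=p["depth"]; v,u=np.indices(d.shape); K=p["mtx"]
    P=np.stack([(u-K[0,2])/K[0,0]*d,(v-K[1,2])/K[1,1]*d,d],-1)
    T=np.array(p["pose"]); W=P@T[:3,:3].T+T[:3,3]; W[d<=0]=np.nan
    return W
E
python3 - <<'E'
from h import *
ims=[]
for n in ("top","side"):
    p=imaging.camera(n); W=cloud(p); ims.append(p["image"])
    np.savez(f"{n}.npz",W=W,im=p["image"],K=p["mtx"],T=p["pose"])
    print(n,np.round(p["pose"],3).tolist(),np.round(p["mtx"],1).tolist())
    for name in ("tray","stand","stand_full"):
        for r in models.regions_of(p,name)[:4]:
            m=r["region"]; w=W[m]; print(name,round(r["confidence"],2),np.round(r["centre"]),m.sum(),np.round(np.nanmedian(w,0),3),np.round(np.nanpercentile(w,[2,98],axis=0),3).tolist(), p["image"][m].mean(0).round())
cv2.imwrite("pics/a.png",cv2.resize(ims[0],(800,600)));cv2.imwrite("pics/b.png",cv2.resize(ims[1],(800,600)))
s=status.get_obs();print(s)
E
```

```text
top [[0.025, -0.996, 0.084, 0.523], [-1.0, -0.025, -0.001, -0.036], [0.003, -0.084, -0.996, 0.989], [0.0, 0.0, 0.0, 1.0]] [[377.2, 0.0, 259.6], [0.0, 377.2, 189.4], [0.0, 0.0, 1.0]]
tray 0.81 [369. 232.] 683 [ 0.507 -0.321  0.007] [[0.479, -0.358, 0.001], [0.535, -0.275, 0.058]] [156.  79.  32.]
tray 0.61 [306. 237.] 706 [ 0.485 -0.156  0.006] [[0.448, -0.179, 0.001], [0.526, -0.127, 0.058]] [128. 124. 121.]
stand 0.97 [229. 176.] 2200 [0.633 0.047 0.014] [[0.57, -0.009, 0.001], [0.677, 0.104, 0.159]] [123. 119. 116.]
stand 0.9 [346. 102.] 2627 [ 0.84  -0.253  0.026] [[0.762, -0.306, 0.008], [0.868, -0.199, 0.157]] [ 16. 100. 169.]
stand_full 0.73 [141. 199.] 2304 [0.572 0.244 0.095] [[0.514, 0.2, 0.009], [0.627, 0.297, 0.157]] [123. 119. 115.]
side [[0.919, -0.281, 0.275, 0.315], [-0.393, -0.657, 0.643, -0.704], [0.0, -0.7, -0.715, 0.845], [0.0, 0.0, 0.0, 1.0]] [[455.7, 0.0, 258.7], [0.0, 455.7, 196.9], [0.0, 0.0, 1.0]]
tray 0.88 [273. 333.] 1494 [ 0.509 -0.312  0.01 ] [[0.476, -0.361, 0.001], [0.537, -0.278, 0.057]] [159.  84.  50.]
tray 0.81 [234. 273.] 1182 [ 0.488 -0.151  0.018]
[... 515 characters left out ...]
147. 145.]
{'time_s': 0.4, 'q': array([ 1.05768768e+00,  1.80913762e-01,  1.60716584e+00,  3.86074479e-05,
        1.35379172e+00, -2.06302456e-01]), 'dq': array([-0.00061623, -0.00081487, -0.00042497,  0.00012191,  0.00032291,
       -0.00141   ]), 'joint_efforts': array([-1.62997362e-04, -4.44307673e+01, -3.51173937e+01, -1.78821520e-04,
        3.29690920e-03, -6.07060514e-06]), 'eef_pos': array([0.17362447, 0.54813136, 0.40454417]), 'eef_rot': array([-6.66897071e-05,  1.52806252e-01,  9.88256156e-01, -1.23782266e-04]), 'wrist_force': array([ 0.04361154, -0.92823053,  0.39753008]), 'torque': array([-0.02617172,  0.02591637, -0.03630293]), 'grasp_force': 0.0, 'opening': 0.9991435162575664}
```

View pics/a.png

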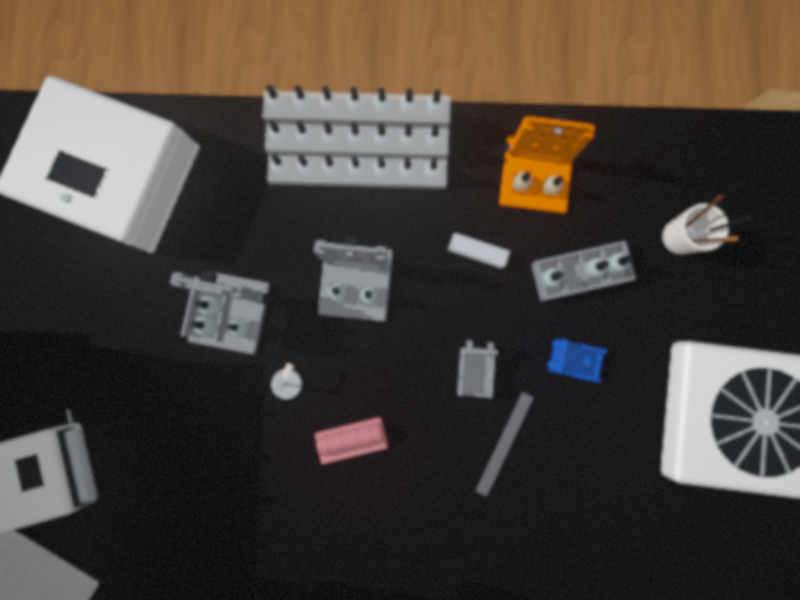

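View pics/b.png

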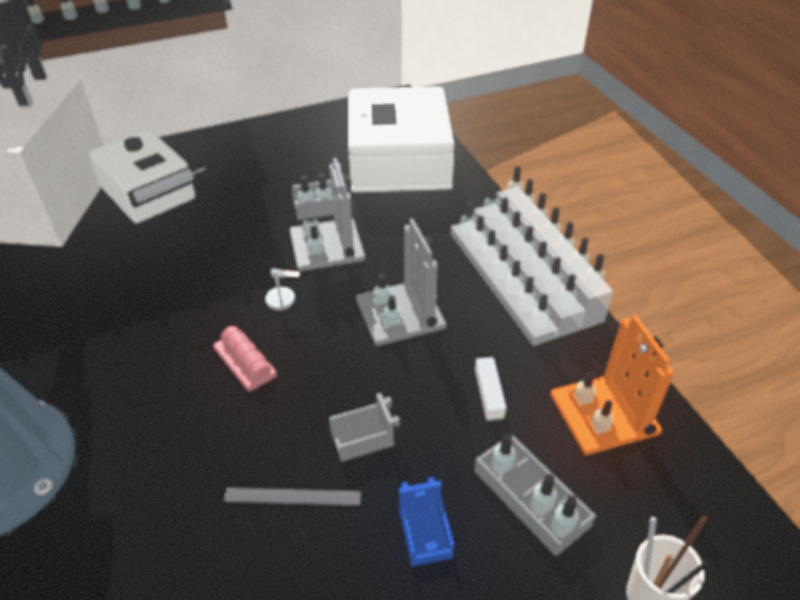

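View: the grey tray is at (477,370) in the 800x600 top picture and (365,430) in the side picture. Its look-alikes are the blue tray at (578,360) and the grey bottle rack at (583,270). The bare grey stand is at (355,280). Its look-alikes are the full stand at (225,312) and the orange one at (545,165). I'm choosing the grey tray and the empty grey stand, and fitting both poses next.

```bash
cat > fit.py <<'E'
from h import *
from scipy.optimize import least_squares
def sdf(P,boxes):
    ds=[]
    for x0,x1,y0,y1,z0,z1 in boxes:
        c=np.array([x0+x1,y0+y1,z0+z1])/2; e=np.array([x1-x0,y1-y0,z1-z0])/2
        q=np.abs(P-c)-e
        ds.append(np.linalg.norm(np.maximum(q,0),axis=1)+np.minimum(q.max(1),0))
    return np.abs(np.min(ds,0))
TRAY=np.array([[-38,32,-26,-22,0,34],[-38,32,22,26,0,34],[-38,-34,-26,26,0,18],[32,38,-26,26,0,56],[-38,38,-26,26,0,4],
 [38,44.5,13.5,20.5,40,48],[38,44.5,-20.5,-13.5,40,48],[44.5,49.5,13.5,20.5,33,48],[44.5,49.5,-20.5,-13.5,33,48]])/1e3
def stand(h): return np.array([[-60,60,-56,56,0,12],[23,42,44,52,12,140],[23,42,-52,-44,12,140],[30,35,-42,42,14+h*1e3,146+h*1e3]])/1e3
def fit(P,boxf,p0,s=0.002):
    def loc(p): 
        c,sn=np.cos(p[2]),np.sin(p[2]); d=P-[p[0],p[1],0]
        return np.stack([c*d[:,0]+sn*d[:,1],-sn*d[:,0]+c*d[:,1],d[:,2]],1)
    f=lambda p: sdf(loc(p),boxf(p))
    best=None
    for dy in (-.35,-.15,0,.15,.35):
        q=np.array(p0,float); q[2]+=dy
        r=least_squares(f,q,loss="soft_l1",f_scale=s,x_scale=[.01,.01,.1]+[.01]*(len(q)-3),diff_step=1e-4)
        if best is None or r.cost<best.cost: best=r
    return best.x,best.cost,np.median(f(best.x)),loc(best.x)
E
python3 - <<'E'
from fit import *
cl={n:np.load(n+".npz")["W"].reshape(-1,3) for n in ("top","side")}
def sel(W,c,r,z=.004): 
    k=(np.hypot(W[:,0]-c[0],W[:,1]-c[1])<r)&(W[:,2]>z); return W[k]
for names in (("top",),("side",),("top","side")):
    W=np.vstack([cl[n] for n in names])
    P=sel(W,(.487,-.153),.065); x,c,m,L=fit(P,lambda p:TRAY,[.487,-.153,0]); print("tray",names,len(P),x.round(4),m)
    P=sel(W,(.625,.047),.1)
    P=P[(P[:,2]<.018)|(P[:,2]>.08)]
    x,c,m,L=fit(P,lambda p:stand(p[3]),[.625,.047,0,.01]); print("stand",names,len(P),x.round(4),m)
    k=(np.abs(L[:,1])<.04)&(L[:,0]>.02); print(" panel top z",np.sort(L[k,2])[-30::6].round(4)," x",np.median(L[k&(L[:,2]>.1),0]).round(4))
T=np.load("side.npz")["im"][150:310,190:330]; cv2.imwrite("pics/c.png",cv2.resize(T,None,fx=3.7,fy=3.7,interpolation=cv2.INTER_CUBIC))
E
```

```text
tray ('top',) 586 [ 0.4846 -0.1542 -0.0565] 0.0010437577874923432
stand ('top',) 1741 [ 0.629   0.0489 -0.0729  0.0143] 0.001185787388192517
 panel top z [0.16   0.1602 0.1606 0.1609 0.1614]  x 0.0301
tray ('side',) 1059 [ 0.4833 -0.1546 -0.0533] 0.0007510100803340986
stand ('side',) 1649 [ 0.6279  0.0483 -0.0674  0.014 ] 0.0010648913368502058
 panel top z [0.1596 0.1598 0.1602 0.1604 0.1608]  x 0.0303
tray ('top', 'side') 1645 [ 0.4833 -0.1545 -0.0539] 0.0008474303599441853
stand ('top', 'side') 3390 [ 0.6283  0.0483 -0.0693  0.0141] 0.0011461279302696272
 panel top z [0.1605 0.1606 0.1608 0.1611 0.1614]  x 0.0302
```

View pics/c.png

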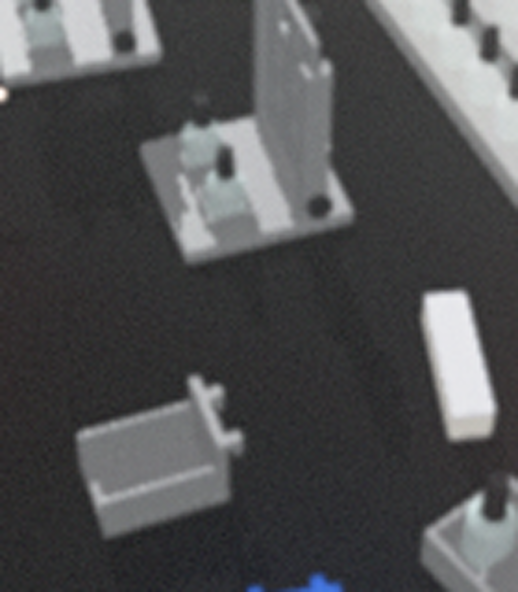

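The crop shows the grey tray (about 155,460) with its hooks facing the bare stand, which has an empty slotted panel (about 295,110). The fits agree between cameras: tray (0.483,-0.1545, yaw -0.054); stand (0.628,0.048, yaw -0.069); panel raised by about 14 mm. Moving to hover over the tray.

>>> {"name": "send_rows", "arguments": {
  "commands": [
    [[0,0,0,0,0,-0.85],[0,0,0,0,0,-0.85],[0,0,0,0,0,-0.84],[-0.2,-0.4,0.1,0,0,0],[-0.4,-0.8,0.1,0,0,0],[-0.45,-0.95,0.1,0,0,0],[-0.45,-0.95,0.1,0,0,0],[-0.45,-0.95,0.1,0,0,0]]
  ],
  "jaw": 1
}}

```text
time_s: 1.07
eef_pos: [0.2258, 0.4226, 0.3895]
eef_rot: [0.0, 0.026, 1.0, 0.0]
wrist_force: [0.8, 0.2, -0.5]
opening: 1.0
grasp_force: 0.0
```

>>> {"name": "send_rows", "arguments": {
  "commands": [
    [[-0.45,-0.95,0.1,0,0,0],[-0.45,-0.95,0.1,0,0,0],[-0.45,-0.95,0.1,0,0,0],[-0.45,-0.95,0.1,0,0,0],[-0.45,-0.95,0.1,0,0,0],[-0.45,-0.95,0.1,0,0,0],[-0.45,-0.95,0.1,0,0,0],[-0.45,-0.95,0.1,0,0,0]]
  ]
}}

```text
time_s: 1.73
eef_pos: [0.3216, 0.189, 0.3658]
eef_rot: [0.001, 0.026, 1.0, 0.0]
wrist_force: [1.1, -0.2, 0.5]
opening: 0.998
grasp_force: 0.0
```

>>> {"name": "send_rows", "arguments": {
  "commands": [
    [[-0.45,-0.95,0.1,0,0,0],[-0.45,-0.95,0.1,0,0,0],[-0.45,-0.95,0.1,0,0,0],[-0.45,-0.95,0.1,0,0,0],[-0.45,-0.95,0.2,0,0,0],[-0.45,-0.95,0.2,0,0,0],[-0.45,-0.95,0.2,0,0,0],[-0.4,-0.8,0.2,0,0,0]]
  ]
}}

```text
time_s: 2.4
eef_pos: [0.4165, -0.0405, 0.3297]
eef_rot: [0.001, 0.027, 1.0, -0.0]
wrist_force: [1.1, -0.7, -0.1]
opening: 1.0
grasp_force: 0.0
```

```bash
cat > go.py <<'E'
import numpy as np
from bench import status
from scipy.spatial.transform import Rotation as R
def go(pos,yaw):
    """delta in tool axes (units of rows) to TCP pos, tool down with tool y at 90deg+yaw"""
    s=status.get_obs(); q=s["eef_rot"]; r=R.from_quat([q[1],q[2],q[3],q[0]])
    c,n=np.cos(yaw),np.sin(yaw); t=R.from_matrix(np.array([[-c,-n,0],[-n,c,0],[0,0,-1]]).T @ np.eye(3)) 
    t=R.from_matrix(np.column_stack([[-c,-n,0],[-n,c,0],[0,0,-1]]))
    d=r.inv().apply(np.array(pos)-s["eef_pos"])/.03; w=(r.inv()*t).as_rotvec()/.1
    print("t",round(s["time_s"],2),"pos",s["eef_pos"].round(4),"F",s["wrist_force"].round(1),"open",round(s["opening"],3),"grip",round(s["grasp_force"],1))
    print("rows shift",d.round(3),"turn",w.round(3),"q",s["q"].round(2))
E
python3 -c "
from go import *
go([.4773,-.1542,.179],-.054)"
```

```text
t 2.4 pos [ 0.4165 -0.0405  0.3297] F [ 1.1 -0.7 -0.1] open 1.0 grip 0.0
rows shift [-2.221 -3.673  5.03 ] turn [-0.006  0.011  0.003] q [-0.38 -0.1   2.06 -0.    1.18 -1.9 ]
```

>>> {"name": "send_rows", "arguments": {
  "commands": [
    [[-0.55,-0.92,0.2,0,0,0],[-0.55,-0.92,0.2,0,0,0],[-0.55,-0.92,0.2,0,0,0],[-0.55,-0.9,0.2,0,0,0],[0,0,0.5,0,0,0],[0,0,0.6,0,0,0],[0,0,0,0,0,0],[0,0,0,0,0,0]]
  ]
}}

```text
time_s: 3.07
eef_pos: [0.4757, -0.1514, 0.272]
eef_rot: [-0.001, 0.026, 1.0, 0.001]
wrist_force: [-0.6, 0.2, 0.0]
opening: 0.997
grasp_force: 0.0
```

```bash
python3 -c "
from go import *
go([.4773,-.1542,.179],-.054)"
```

```text
t 3.07 pos [ 0.4757 -0.1514  0.272 ] F [-0.6  0.2  0. ] open 0.997 grip 0.0
rows shift [-0.066 -0.096  3.098] turn [ 0.013 -0.024  0.01 ] q [-0.55  0.18  1.9   0.    1.06 -2.06]
```

>>> {"name": "send_rows", "arguments": {
  "commands": [
    [[-0.06,-0.1,0.6,0,0,0],[0,0,0.7,0,0,0],[0,0,0.7,0,0,0],[0,0,0.5,0,0,0],[0,0,0.3,0,0,0],[0,0,0.2,0,0,0],[0,0,0.08,0,0,0],[0,0,0,0,0,0]]
  ]
}}

```text
time_s: 3.73
eef_pos: [0.4781, -0.1547, 0.1808]
eef_rot: [0.0, 0.026, 1.0, -0.0]
wrist_force: [0.1, 0.3, 0.6]
opening: 0.998
grasp_force: 0.0
```

```bash
python3 -c "
from go import *
go([.4773,-.1542,.179],-.054)"
```

```text
t 3.73 pos [ 0.4781 -0.1547  0.1808] F [0.1 0.3 0.6] open 0.998 grip 0.0
rows shift [0.028 0.015 0.06 ] turn [-0.004  0.006  0.015] q [-0.55  0.35  1.92 -0.    0.87 -2.07]
```

>>> {"name": "send_rows", "arguments": {
  "commands": [
    [[0.03,0,0.04,0,0,0],[0,0,0,0,0,0],[0,0,0,0,0,0],[0,0,0,0,0,0],[0,0,0,0,0,0],[0,0,0,0,0,0],[0,0,0,0,0,0],[0,0,0,0,0,0]]
  ],
  "jaw": 0
}}

```text
time_s: 4.4
eef_pos: [0.4774, -0.1549, 0.18]
eef_rot: [0.001, 0.026, 1.0, -0.0]
wrist_force: [-1.0, 0.2, 7.2]
opening: 0.598
grasp_force: 63.7
```

>>> {"name": "send_rows", "arguments": {
  "commands": [
    [[0,0,0,0,0,0],[0,0,0,0,0,0],[0,0,0,0,0,0],[0,0,-0.2,0,0,0],[0,0,-0.5,0,0,0],[0,0,-0.7,0,0,0],[0,0,-0.7,0,0,0],[0,0,-0.7,0,0,0]]
  ]
}}

```text
time_s: 5.07
eef_pos: [0.4765, -0.1544, 0.2639]
eef_rot: [-0.0, 0.026, 1.0, 0.0]
wrist_force: [-0.1, 0.3, -0.7]
opening: 0.595
grasp_force: 62.8
```

Run:
```python
from go import *
go([.5,-.05,.30],-.069)
```

```text
t 5.07 pos [ 0.4765 -0.1544  0.2639] F [-0.1  0.3 -0.7] open 0.595 grip 62.8
rows shift [-0.596  3.517 -1.201] turn [ 0.005 -0.009  0.162] q [-0.55  0.2   1.9   0.    1.04 -2.07]
```

>>> {"name": "send_rows", "arguments": {
  "commands": [
    [[0,0,-0.4,0,0,0.16],[-0.2,0.3,-0.4,0,0,0],[-0.4,0.8,-0.1,0,0,0],[-0.4,0.8,0,0,0,0],[-0.4,0.8,0,0,0,0],[-0.4,0.8,0,0,0,0],[-0.4,0.8,0,0,0,0],[-0.4,0.8,0,0,0,0]]
  ]
}}

```text
time_s: 5.73
eef_pos: [0.5655, -0.006, 0.2902]
eef_rot: [-0.0, 0.034, 0.999, 0.0]
wrist_force: [-0.1, -0.7, -0.6]
opening: 0.599
grasp_force: 62.8
```

Run:
```python
from go import *
go([.5724,.052,.285],-.069)
```

```text
t 5.73 pos [ 0.5655 -0.006   0.2902] F [-0.1 -0.7 -0.6] open 0.599 grip 62.8
rows shift [-0.097  1.946  0.174] turn [ 0.001 -0.003  0.002] q [-0.22  0.29  1.72 -0.    1.13 -1.72]
```

>>> {"name": "send_rows", "arguments": {
  "commands": [
    [[0,0.7,0.1,0,0,0],[0,0.4,0,0,0,0],[0,0.2,0,0,0,0],[0,0.1,0,0,0,0],[0,0,0,0,0,0],[0,0,0,0,0,0]]
  ]
}}

```text
time_s: 6.23
eef_pos: [0.568, 0.0338, 0.2873]
eef_rot: [0.0, 0.035, 0.999, -0.0]
wrist_force: [-0.2, -0.5, -0.4]
opening: 0.6
grasp_force: 62.8
```

Run:
```python
from fit import *
from go import *
go([.5724,.052,.285],-.069)
s=status.get_obs(); e=s["eef_pos"]
ims=[]
c0=None
import fit
Ws=[]
for n in ("top","side"):
    p=imaging.camera(n); W=cloud(p); np.savez(f"{n}2.npz",W=W,im=p["image"])
    for r in models.regions_of(p,"tray")[:4]: print(n,round(r["confidence"],2),np.round(r["centre"]),r["region"].sum(),np.nanmedian(W[r["region"]],0).round(3))
    Ws.append(W.reshape(-1,3))
    if n=="side": cv2.imwrite("pics/d.png",cv2.resize(p["image"][70:270,150:400],None,fx=3,fy=3,interpolation=cv2.INTER_CUBIC))
W=Ws[1]
zb=e[2]-.18
P=W[(np.hypot(W[:,0]-e[0]-.006,W[:,1]-e[1])<.062)&(W[:,2]>zb-.008)&(W[:,2]<zb+.06)]
# local to grip (tool-yaw frame)
c,sn=np.cos(-.069),np.sin(-.069);d=P-[e[0],e[1],zb]
L=np.stack([c*d[:,0]+sn*d[:,1]-.006,-sn*d[:,0]+c*d[:,1],d[:,2]],1)
F=np.array([[-22/1e3,15e-3,-.06,-.026,.0,.09],[-22e-3,15e-3,.026,.06,0,.09]])
def f(p): 
    a=p[3]; q=L-p[:3]; cp,sp=np.cos(p[4]),np.sin(p[4])
    cy,sy=np.cos(a),np.sin(a); q=np.stack([cy*q[:,0]+sy*q[:,1],-sy*q[:,0]+cy*q[:,1],q[:,2]],1)
    q=np.stack([cp*q[:,0]-sp*q[:,2],q[:,1],sp*q[:,0]+cp*q[:,2]],1)
    return np.minimum(sdf(q,TRAY),.006)
k=~((L[:,0]>-.025)&(L[:,0]<.016)&((np.abs(L[:,1])>.027)|(L[:,2]>.04)))
L=L[k]
r=least_squares(f,[0,0,0,0,0],x_scale=[.01,.01,.01,.1,.1],diff_step=1e-4,loss="soft_l1",f_scale=.002)
print("tray offset vs nominal",len(L),r.x.round(4),np.median(f(r.x)))
```

```text
t 6.23 pos [0.568  0.0338 0.2873] F [-0.2 -0.5 -0.4] open 0.6 grip 62.8
rows shift [-0.105  0.616  0.075] turn [-0.004  0.001 -0.005] q [-0.15  0.3   1.72 -0.    1.12 -1.65]
top 0.68 [367. 233.] 661 [ 0.507 -0.32   0.007]
side 0.71 [245. 171.] 640 [0.579 0.018 0.129]
side 0.64 [270. 334.] 1450 [ 0.508 -0.313  0.009]
tray offset vs nominal 641 [-0.0001 -0.0002  0.0013 -0.0018  0.0074] 0.0006109508731172147
```

View pics/d.png

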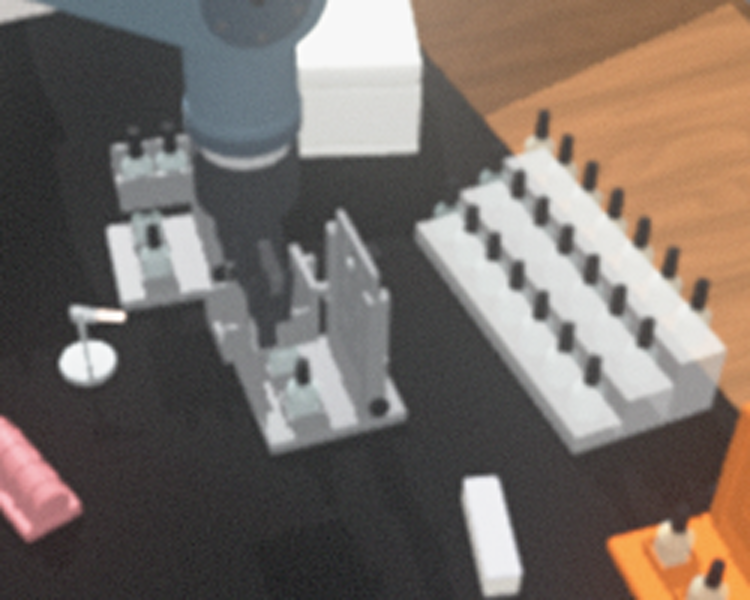

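The picture shows the tray held in front of the bare stand's panel (hook near 318,283; panel near 355,310). The tray hasn't slipped in the grip. Aligning sideways.

>>> {"name": "send_rows", "arguments": {
  "commands": [
    [[-0.2,0.2,0.1,0,0,0],[-0.3,0.2,0.1,0,0,0],[-0.2,0.15,0,0,0,0],[0,0,0,0,0,0],[0,0,0,0,0,0],[0,0,0,0,0,0]]
  ]
}}

```text
time_s: 6.93
eef_pos: [0.5902, 0.0498, 0.2808]
eef_rot: [-0.0, 0.034, 0.999, -0.0]
wrist_force: [-0.5, -0.2, -0.3]
opening: 0.597
grasp_force: 62.8
```

Run:
```python
from go import *
go([.5984,.0504,.282],-.069)
```

```text
t 6.93 pos [0.5902 0.0498 0.2808] F [-0.5 -0.2 -0.3] open 0.597 grip 62.8
rows shift [-0.271  0.039 -0.04 ] turn [-0.001 -0.006  0.007] q [-0.12  0.36  1.66 -0.    1.13 -1.62]
```

>>> {"name": "send_rows", "arguments": {
  "commands": [
    [[-0.14,0.04,-0.04,0,0,0],[-0.14,0,0,0,0,0],[-0.1,0,0,0,0,0],[-0.07,0,0,0,0,0],[0,0,0,0,0,0],[0,0,0,0,0,0]]
  ]
}}

```text
time_s: 7.43
eef_pos: [0.6038, 0.0497, 0.2823]
eef_rot: [-0.0, 0.034, 0.999, -0.0]
wrist_force: [-0.2, 1.1, -1.0]
opening: 0.596
grasp_force: 62.8
```

Run:
```python
from go import *
for g in (8,0):
    x=(30-44-g)/1e3; c,s=np.cos(-.069),np.sin(-.069)
    go([.6283+c*x,.0483+s*x,.282],-.069)
```

```text
t 7.43 pos [0.6038 0.0497 0.2823] F [-0.2  1.1 -1. ] open 0.596 grip 62.8
rows shift [-0.084  0.009  0.008] turn [-0.    -0.001  0.001] q [-0.11  0.38  1.62 -0.    1.14 -1.62]
t 7.43 pos [0.6038 0.0497 0.2823] F [-0.2  1.1 -1. ] open 0.596 grip 62.8
rows shift [-0.351  0.008  0.008] turn [-0.    -0.001  0.001] q [-0.11  0.38  1.62 -0.    1.14 -1.62]
```

>>> {"name": "send_rows", "arguments": {
  "commands": [
    [[-0.05,0.01,0,0,0,0],[-0.05,0,0,0,0,0],[0,0,0,0,0,0],[0,0,0,0,0,0]]
  ]
}}

```text
time_s: 7.77
eef_pos: [0.6068, 0.0499, 0.2823]
eef_rot: [0.0, 0.034, 0.999, -0.0]
wrist_force: [-0.6, -0.0, 0.3]
opening: 0.594
grasp_force: 62.8
```

>>> {"name": "send_rows", "arguments": {
  "commands": [
    [[-0.05,0,0,0,0,0],[-0.03,0,0,0,0,0],[0,0,0,0,0,0],[0,0,0,0,0,0]]
  ]
}}

```text
time_s: 8.1
eef_pos: [0.6091, 0.0498, 0.2822]
eef_rot: [-0.0, 0.034, 0.999, -0.0]
wrist_force: [-1.2, 0.6, -1.3]
opening: 0.599
grasp_force: 62.9
```

>>> {"name": "send_rows", "arguments": {
  "commands": [
    [[-0.05,0,0,0,0,0],[-0.03,0,0,0,0,0],[0,0,0,0,0,0],[0,0,0,0,0,0]]
  ]
}}

```text
time_s: 8.43
eef_pos: [0.6113, 0.0496, 0.2821]
eef_rot: [-0.0, 0.034, 0.999, 0.0]
wrist_force: [-4.0, 0.1, 1.1]
opening: 0.597
grasp_force: 62.9
```

>>> {"name": "send_rows", "arguments": {
  "commands": [
    [[-0.04,0,0,0,0,0],[-0.02,0,0,0,0,0],[0,0,0,0,0,0],[0,0,0,0,0,0]]
  ]
}}

```text
time_s: 8.77
eef_pos: [0.6132, 0.0495, 0.2821]
eef_rot: [-0.0, 0.034, 0.999, 0.0]
wrist_force: [-4.4, 0.0, -0.3]
opening: 0.595
grasp_force: 62.9
```

>>> {"name": "send_rows", "arguments": {
  "commands": [
    [[-0.025,0,0,0,0,0],[0,0,0,0,0,0],[0,0,0,0,0,0]]
  ]
}}

```text
time_s: 9.02
eef_pos: [0.614, 0.0495, 0.2821]
eef_rot: [-0.0, 0.034, 0.999, 0.0]
wrist_force: [-5.6, 0.9, -0.2]
opening: 0.598
grasp_force: 62.9
```

>>> {"name": "send_rows", "arguments": {
  "commands": [
    [[-0.02,0,0,0,0,0],[0,0,0,0,0,0],[0,0,0,0,0,0]]
  ]
}}

```text
time_s: 9.27
eef_pos: [0.6142, 0.0495, 0.2821]
eef_rot: [-0.001, 0.034, 0.999, 0.0]
wrist_force: [-6.7, -0.1, 1.9]
opening: 0.602
grasp_force: 63.2
```

On the panel face with the hooks through, and the catch is pressed in. Easing off 0.5 mm and pressing down.

>>> {"name": "send_rows", "arguments": {
  "commands": [
    [[0.015,0,0.05,0,0,0],[0,0,0.05,0,0,0],[0,0,0,0,0,0],[0,0,0,0,0,0]]
  ]
}}

```text
time_s: 9.6
eef_pos: [0.614, 0.0495, 0.2793]
eef_rot: [-0.0, 0.034, 0.999, 0.0]
wrist_force: [-6.1, -0.6, 1.6]
opening: 0.594
grasp_force: 63.2
```

>>> {"name": "send_rows", "arguments": {
  "commands": [
    [[0,0,0.04,0,0,0],[0,0,0.04,0,0,0],[0,0,0,0,0,0],[0,0,0,0,0,0]]
  ]
}}

```text
time_s: 9.93
eef_pos: [0.614, 0.0495, 0.2769]
eef_rot: [-0.0, 0.034, 0.999, 0.0]
wrist_force: [-6.4, 0.2, 1.6]
opening: 0.601
grasp_force: 63.3
```

>>> {"name": "send_rows", "arguments": {
  "commands": [
    [[0,0,0.03,0,0,0],[0,0,0.03,0,0,0],[0,0,0,0,0,0],[0,0,0,0,0,0]]
  ]
}}

```text
time_s: 10.27
eef_pos: [0.614, 0.0495, 0.2751]
eef_rot: [-0.0, 0.034, 0.999, 0.0]
wrist_force: [-6.1, 0.8, 1.5]
opening: 0.593
grasp_force: 63.2
```

>>> {"name": "send_rows", "arguments": {
  "commands": [
    [[0,0,0.03,0,0,0],[0,0,0,0,0,0],[0,0,0,0,0,0]]
  ]
}}

```text
time_s: 10.52
eef_pos: [0.614, 0.0495, 0.2741]
eef_rot: [-0.0, 0.034, 0.999, 0.0]
wrist_force: [-5.6, 0.8, 1.0]
opening: 0.596
grasp_force: 63.0
```

>>> {"name": "send_rows", "arguments": {
  "commands": [
    [[0,0,0.03,0,0,0],[0,0,0,0,0,0],[0,0,0,0,0,0]]
  ]
}}

```text
time_s: 10.77
eef_pos: [0.614, 0.0495, 0.2733]
eef_rot: [-0.0, 0.034, 0.999, 0.0]
wrist_force: [-5.7, 0.4, 1.5]
opening: 0.599
grasp_force: 63.2
```

>>> {"name": "send_rows", "arguments": {
  "commands": [
    [[0,0,0.03,0,0,0],[0,0,0,0,0,0],[0,0,0,0,0,0]]
  ]
}}

```text
time_s: 11.02
eef_pos: [0.6141, 0.0495, 0.2726]
eef_rot: [-0.0, 0.034, 0.999, 0.0]
wrist_force: [-6.2, -0.4, 1.9]
opening: 0.592
grasp_force: 63.2
```

>>> {"name": "send_rows", "arguments": {
  "commands": [
    [[0,0,0.025,0,0,0],[0,0,0,0,0,0],[0,0,0,0,0,0]]
  ]
}}

```text
time_s: 11.27
eef_pos: [0.6141, 0.0495, 0.2725]
eef_rot: [-0.0, 0.035, 0.999, 0.0]
wrist_force: [-9.0, 0.2, 6.6]
opening: 0.601
grasp_force: 63.7
```

>>> {"name": "send_rows", "arguments": {
  "commands": [
    [[0,0,0.025,0,0,0],[0,0,0,0,0,0],[0,0,0,0,0,0]]
  ]
}}

```text
time_s: 11.52
eef_pos: [0.6141, 0.0495, 0.2724]
eef_rot: [-0.0, 0.035, 0.999, 0.0]
wrist_force: [-11.5, 1.0, 10.1]
opening: 0.595
grasp_force: 64.2
```

>>> {"name": "send_rows", "arguments": {
  "commands": [
    [[0,0,0.025,0,0,0],[0,0,0,0,0,0],[0,0,0,0,0,0]]
  ]
}}

```text
time_s: 11.77
eef_pos: [0.6141, 0.0496, 0.2723]
eef_rot: [-0.0, 0.034, 0.999, -0.0]
wrist_force: [-14.0, 0.7, 14.4]
opening: 0.595
grasp_force: 64.8
```

Stopped at 0.2724, where I expected home to be. I'll test by feel: remove the down preload, then back off in x. If the catch still pushes, about 5 N stays; if it has snapped out, the force goes to zero.

>>> {"name": "send_rows", "arguments": {
  "commands": [
    [[0,0,-0.04,0,0,0],[0,0,0,0,0,0],[0,0,0,0,0,0]]
  ]
}}

```text
time_s: 12.02
eef_pos: [0.6141, 0.0495, 0.2725]
eef_rot: [-0.0, 0.035, 0.999, 0.0]
wrist_force: [-9.9, -0.2, 7.9]
opening: 0.603
grasp_force: 64.0
```

>>> {"name": "send_rows", "arguments": {
  "commands": [
    [[0.02,0,0,0,0,0],[0,0,0,0,0,0],[0,0,0,0,0,0]]
  ]
}}

```text
time_s: 12.27
eef_pos: [0.6138, 0.0495, 0.2725]
eef_rot: [0.0, 0.035, 0.999, 0.0]
wrist_force: [-6.9, -0.2, 6.6]
opening: 0.598
grasp_force: 63.7
```

>>> {"name": "send_rows", "arguments": {
  "commands": [
    [[0.02,0,0,0,0,0],[0,0,0,0,0,0],[0,0,0,0,0,0]]
  ]
}}

```text
time_s: 12.52
eef_pos: [0.6136, 0.0495, 0.2725]
eef_rot: [0.001, 0.034, 0.999, 0.0]
wrist_force: [-4.5, -0.3, 6.2]
opening: 0.597
grasp_force: 63.6
```

>>> {"name": "send_rows", "arguments": {
  "commands": [
    [[0.02,0,0,0,0,0],[0,0,0,0,0,0],[0,0,0,0,0,0]]
  ]
}}

```text
time_s: 12.77
eef_pos: [0.6133, 0.0495, 0.2724]
eef_rot: [0.002, 0.034, 0.999, -0.0]
wrist_force: [-0.5, 0.6, 4.7]
opening: 0.599
grasp_force: 63.5
```

>>> {"name": "send_rows", "arguments": {
  "commands": [
    [[0.015,0,0,0,0,0],[0,0,0,0,0,0],[0,0,0,0,0,0]]
  ]
}}

```text
time_s: 13.02
eef_pos: [0.613, 0.0494, 0.2723]
eef_rot: [0.002, 0.034, 0.999, -0.0]
wrist_force: [3.0, 0.5, 5.4]
opening: 0.596
grasp_force: 63.4
```

>>> {"name": "send_rows", "arguments": {
  "commands": [
    [[-0.02,0,-0.04,0,0,0],[0,0,-0.04,0,0,0],[0,0,0,0,0,0]]
  ]
}}

```text
time_s: 13.27
eef_pos: [0.6125, 0.0494, 0.2731]
eef_rot: [-0.0, 0.035, 0.999, -0.0]
wrist_force: [4.3, 0.2, -0.2]
opening: 0.597
grasp_force: 62.9
```

>>> {"name": "send_rows", "arguments": {
  "commands": [
    [[0,0,-0.04,0,0,0],[0,0,0,0,0,0],[0,0,0,0,0,0]]
  ]
}}

```text
time_s: 13.52
eef_pos: [0.6125, 0.0494, 0.2744]
eef_rot: [-0.0, 0.034, 0.999, -0.0]
wrist_force: [4.4, -0.7, -3.1]
opening: 0.596
grasp_force: 62.9
```

>>> {"name": "send_rows", "arguments": {
  "commands": [
    [[-0.03,0,-0.03,0,0,0],[0,0,0,0,0,0],[0,0,0,0,0,0]]
  ]
}}

```text
time_s: 13.77
eef_pos: [0.6128, 0.0496, 0.2748]
eef_rot: [-0.001, 0.034, 0.999, 0.0]
wrist_force: [2.2, -0.7, -6.7]
opening: 0.595
grasp_force: 64.3
```

>>> {"name": "send_rows", "arguments": {
  "commands": [
    [[0,0,-0.03,0,0,0],[0,0,0,0,0,0],[0,0,0,0,0,0]]
  ]
}}

```text
time_s: 14.02
eef_pos: [0.6128, 0.0495, 0.2752]
eef_rot: [-0.002, 0.034, 0.999, 0.0]
wrist_force: [3.2, -0.2, -14.5]
opening: 0.595
grasp_force: 66.1
```

The tray is blocked upward about 2 mm above home with no spring push remaining, so the catch is in the window. Pressing back down to home.

>>> {"name": "send_rows", "arguments": {
  "commands": [
    [[-0.02,0,0.05,0,0,0],[0,0,0.04,0,0,0],[0,0,0.03,0,0,0],[0,0,0,0,0,0],[0,0,0,0,0,0]]
  ]
}}

```text
time_s: 14.43
eef_pos: [0.6139, 0.0496, 0.274]
eef_rot: [-0.0, 0.034, 0.999, -0.0]
wrist_force: [-5.9, -0.0, 2.0]
opening: 0.595
grasp_force: 68.0
```

>>> {"name": "send_rows", "arguments": {
  "commands": [
    [[0,0,0.03,0,0,0],[0,0,0.02,0,0,0],[0,0,0,0,0,0],[0,0,0,0,0,0]]
  ]
}}

```text
time_s: 14.77
eef_pos: [0.614, 0.0496, 0.2727]
eef_rot: [-0.0, 0.034, 0.999, -0.0]
wrist_force: [-6.9, 0.2, 1.9]
opening: 0.595
grasp_force: 68.4
```

>>> {"name": "send_rows", "arguments": {
  "commands": [
    [[0.025,0,0.03,0,0,0],[0,0,0.02,0,0,0],[0,0,0,0,0,0],[0,0,0,0,0,0]]
  ]
}}

```text
time_s: 15.1
eef_pos: [0.6137, 0.0496, 0.2724]
eef_rot: [0.001, 0.034, 0.999, -0.0]
wrist_force: [-7.7, -0.2, 8.1]
opening: 0.591
grasp_force: 69.0
```

>>> {"name": "send_rows", "arguments": {
  "commands": [
    [[0.015,0,0.03,0,0,0],[0,0,0,0,0,0],[0,0,0,0,0,0]]
  ]
}}

```text
time_s: 15.35
eef_pos: [0.6135, 0.0496, 0.2723]
eef_rot: [0.001, 0.034, 0.999, -0.0]
wrist_force: [-8.9, 0.2, 11.8]
opening: 0.594
grasp_force: 69.4
```

>>> {"name": "send_rows", "arguments": {
  "commands": [
    [[0.02,0,-0.05,0,0,0],[0,0,0,0,0,0],[0,0,0,0,0,0]]
  ]
}}

```text
time_s: 15.6
eef_pos: [0.6132, 0.0495, 0.2723]
eef_rot: [0.002, 0.034, 0.999, -0.0]
wrist_force: [-1.6, -0.1, 6.1]
opening: 0.594
grasp_force: 68.6
```

>>> {"name": "send_rows", "arguments": {
  "commands": [
    [[0,0,0,0,0,0],[0,0,0,0,0,0],[0,0,0,0,0,0],[0,0,0,0,0,0],[0,0,0,0,0,0],[0,0,0,0,0,0],[0,0,0,0,0,0]]
  ],
  "jaw": 0.9
}}

```text
time_s: 16.18
eef_pos: [0.6123, 0.0495, 0.2706]
eef_rot: [-0.0, 0.034, 0.999, -0.0]
wrist_force: [0.4, 0.3, 0.1]
opening: 0.9
grasp_force: 0.0
```

>>> {"name": "send_rows", "arguments": {
  "commands": [
    [[0,0,-0.2,0,0,0],[0,0,-0.4,0,0,0],[0,0,-0.7,0,0,0],[0,0,-0.7,0,0,0],[0,0,-0.7,0,0,0],[0.5,0,-0.7,0,0,0],[0.8,0,-0.4,0,0,0],[0.8,0,0,0,0,0]]
  ]
}}

```text
time_s: 16.85
eef_pos: [0.55, 0.0538, 0.3897]
eef_rot: [0.004, 0.034, 0.999, -0.0]
wrist_force: [1.4, -0.1, 0.6]
opening: 0.904
grasp_force: 0.0
```

>>> {"name": "send_rows", "arguments": {
  "commands": [
    [[0.8,-0.5,0,0,0,0],[0.8,-0.8,0,0,0,0],[0.8,-0.8,0,0,0,0],[0.8,-0.8,0,0,0,0],[0.4,-0.4,0,0,0,0],[0,0,0,0,0,0],[0,0,0,0,0,0]]
  ]
}}

```text
time_s: 17.43
eef_pos: [0.4347, -0.0379, 0.3862]
eef_rot: [0.001, 0.035, 0.999, -0.0]
wrist_force: [1.0, 0.4, 0.8]
opening: 0.902
grasp_force: 0.0
```

Run:
```python
from fit import *
p=imaging.camera("side"); W=cloud(p).reshape(-1,3)
cv2.imwrite("pics/e.png",cv2.resize(p["image"][90:240,190:340],None,fx=4,fy=4,interpolation=cv2.INTER_CUBIC))
c,sn=np.cos(-.069),np.sin(-.069);d=W-[.6283,.0483,0]
L=np.stack([c*d[:,0]+sn*d[:,1],-sn*d[:,0]+c*d[:,1],d[:,2]],1)
L=L[(abs(L[:,0])<.06)&(abs(L[:,1])<.035)&(L[:,2]>.088)&(L[:,0]<.029)]
def f(v):
    q=L-[v[0],v[1],v[2]]; cp,sp=np.cos(v[3]),np.sin(v[3])
    q=np.stack([cp*q[:,0]-sp*q[:,2],q[:,1],sp*q[:,0]+cp*q[:,2]],1); return np.minimum(sdf(q,TRAY),.006)
r=least_squares(f,[-.008,0,.094,0],x_scale=[.01,.01,.01,.1],diff_step=1e-4,loss="soft_l1",f_scale=.002)
print(len(L),"tray in stand frame x,y,z,pitch",r.x.round(4),np.median(f(r.x)))
s=status.get_obs();print(s["time_s"],s["eef_pos"],s["opening"])
```

```text
911 tray in stand frame x,y,z,pitch [-0.0089  0.0003  0.0932 -0.0229] 0.0007292614410520318
17.4833 [ 0.43517041 -0.03756665  0.38600518] 0.8963909142524102
```

View pics/e.png

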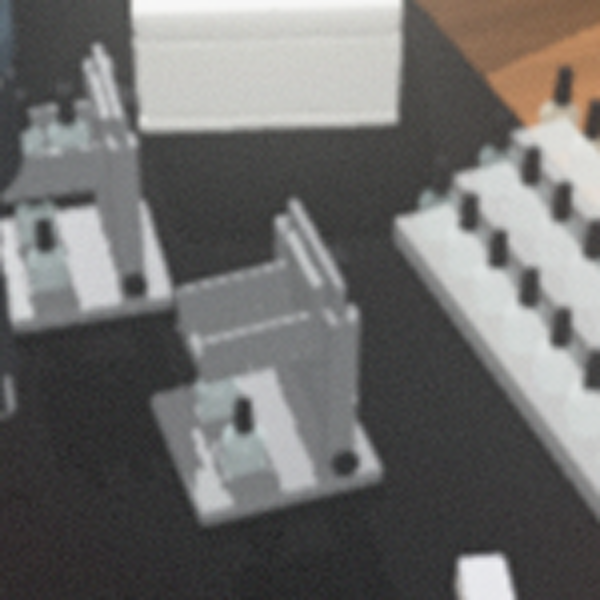

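The picture shows the tray hanging in the bare stand's top slots (tray near 255,310), with its back on the panel. The fit puts it within 1 mm of home, and the upward tug showed the catch had snapped out. Handing in.

```bash
python3 -c "
from bench import ctrl
print(ctrl.hand_in())"
```

```text
the job is handed in; nothing more can be done
None
```

The grey tray is hanging fully home in the bare stand's top slots, and the job is handed in; the catch itself was too small to see, but a gentle upward tug was blocked about 2 mm above home, so I take it as snapped into the window.

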